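Bring up the clamp pump at its control box

ROBOT

A 6-joint arm with a two-finger parallel gripper is mounted at the origin on a cart in front of the work surface, level with it; the furniture and walls round the work are solid. World frame = base frame: x ahead of the robot, y to its left, z up, the work surface at z = 0. Lengths are in mm, angles in rad, forces in N, time in s.
With the tool pointing down it reaches from about 350 to 875 mm from the base axis. Payload 4.2 kg.
Tool frame: the origin (TCP) lies on the centre line of the jaws, within the pads' length; the fingertips stand 22 mm ahead of it and the grasp point (between the pads) lies 3 mm ahead of it (arm.nose_length is the distance from the TCP to the fingertips, in mm); z points along the fingers, x is the direction in which the jaws open and shut, and the axes are right-handed (so a half turn about z gives the same grasp; the last joint's range is limited). The gripper opens to 85 mm and grips with 20 to 120 N. Pads are 22 mm wide; open, the fingers measure 114 mm over their backs; the gripper's body (76 mm by 85 mm) begins 54 mm behind the grasp point. The pads swing forward as they close: fully open they stand 13 mm farther back than shut.
Start: joints at [0.259, 0.385, 0.008, 0, -1.194, -0.259], TCP at [624.979, 0.025, 215.712] pointing down, gripper open.
Joint ranges: [-3.14, 3.14], [-1.21, 2.06], [-1.07, 1.41], [-3.16, 2.05], [-2.99, -0.16], [-3.1, 3.1]. Speed limits (rad/s): [2.79, 2.79, 3.14, 3.14, 3.14, 3.14].

INTERFACE

Orientations are given as a unit quaternion [x, y, z, w].
In Python, from bench import telemetry, get_image, workorder, nets, arm gives the robot as it stands.
- The arm moves only by the tool apply_moves, never from a script. Its argument "steps" is a list of rows, each an object with "hand": the opening, from 0 (shut) to 1 (fully open); "xyz": the shift along the tool's x, y, z in cm, a list of three; "delta_rot": the turn, a rotation vector about the tool's x, y, z in rad, a list of three. In form: [{"hand": hand, "xyz": [x, y, z], "delta_rot": [wx, wy, wz]}, ...]. A call has 1 to 12 rows; each row is the pose to reach, as a shift and turn from the pose commanded when the call began, along the tool's axes at that moment; what a row does not reach only later rows make up. A row lasts 1/12 s, in which the tool goes at most 41.7 mm and 7.16 degrees, less where a joint would pass 70% of its speed; a pose out of reach is approached as far as the arm can. A call with a gripper value outside its range is refused whole. The fingers move at their own pace and stop on an object; the grip force is fixed at half the most. Time passes only in rows, so rows that repeat a pose let the fingers close. It gives the time, the measured TCP pose, the force and the opening at its end, in the units of the state.
- telemetry.read_state(): the state, without advancing time (a new reading comes with each control period).
- get_image(name): name is "scene" or "side" or "wrist"; returns a dict with "frame" (480x640x3 uint8, blue, green, red), "fx", "fy", "cx", "cy" (pixels), "origin" and "orientation" of the camera in the world. Camera axes: x right, y down, z forward; pixel columns grow to the right and rows downward; lengths in mm; the calibration is good to about 2 mm. A picture is of the moment at which its call begins. There is no depth.
- workorder.job_done(): hands the job in, once; it reports no verdict.
Trained networks look in a picture, given as the dict that the camera call returned (one of the last four; its "shot" number tells which), for a name from the list of things; names that differ only in an ending like _2 or _b are one class to them, and where a whole thing is asked for, a point or a joint stands for the part that bears it (a point fixed in the world has none). Each returns a list of dicts, best first, with "confidence" (0 to 1); they miss things now and then, are a little off and sometimes report something else, mostly with a low value. They report only what shows in the picture. A call takes as long as a camera call.
- nets.recognise(picture, label): "xyz" ([x, y, z] in mm, in world coordinates, good to about 4 mm: the middle of the surface that is visible of it).
- nets.outline_of(picture, label): "pixels" (480x640 bool, what is visible of it).
- nets.pinpoint(picture, label): "xyz" ([x, y, z] in mm, in world coordinates, good to about 4 mm: a listed point, or the origin of a listed thing).
The state is a dict: "clock": time; "joints": joint angles; "joint_vel": joint speeds; "joint_efforts": joint torques, N m; "position": TCP position; "ee_rot": TCP orientation; "contact_force": force on the tool from outside, world axes, zero at the start; "wrist_torque": the same for the moment, N m; "gripper_width": finger opening in mm.
Only numpy, scipy, OpenCV 4.12 (cv2) and the standard library are available. Lean on these libraries where they do the work, as an engineer would, in place of code of your own. Each camera call takes 0.05 s, during which the arm holds its last target.

TASK

Start the clamp pump at the control box on the bench: rock the rocker switch over so that its far end (the end with the raised bar) is fully down, then push the round button fully in, where it stays, and only then press the square hold-to-run button fully down and keep it pressed; the program finishes while still holding the square button down. Do not touch the mushroom-headed stop button, and leave the loose parts lying round the box where they are; nothing is to be gripped or lifted.

Things in the scene. Friction and masses are not known exactly. Their poses are not given: they have to be found in the camera images.
- control_box: Grey control box fixed to the bench, 210 (x) x 190 (y) x 80 mm high. Origin: centre of its underside; x points to its far side, away from the robot (turned up to 0.35 rad), z up. On its flat top stand, in changing order at x = +-50, y = +-42.5 mm: rocker switch, round, square and mushroom button, all aluminium in low black bezels (4 mm high).
- rocker (a joint): Angle of the rocker switch (rad), from -0.2 (off: far end up) to +0.2 (on: far end fully down). Starts between -0.2 and -0.14. A friction hinge across the box's y axis: it stays where it is left. 1 to 2 N on an end moves it.
- rocker_far_end (a point): Point to press: top face of the rocker switch at its far end (box's +x), 30 mm from the pivot, on the raised bar; moves with it. The rocker is 76 (along box x) x 32 mm, a shallow V of two flat wings each rising 0.2 rad outwards. The point is 13 mm above the box top when on (far wing level), 23 to 25 mm at the start.
- round_button (a joint): Travel of the round button (m): 0 out (start), 0.010 fully in. It has no return spring: it stays as far in as it is pushed. Moving it takes about 3 N, straight down.
- round_button_top (a point): Centre of the top face of the round button, a 30 mm wide flat round cap that stands 16 mm above the box top when out and 6 mm when fully in. Moves with the button.
- square_button (a joint): Travel of the square button (m): 0 out (start), 0.008 fully down. A spring pushes it out again when released: 1.5 N to start it moving, 4 N to hold it fully down.
- square_button_top (a point): Centre of the top face of the square button, a 34 x 34 mm cap with its sides along the box's, that stands 16 mm above the box top when out and 8 mm when fully down. Moves with the button.
- stop_base: Mushroom-headed stop button, not to be touched. Origin at the centre of its 48 mm wide bezel, on the box top; with the domed round head (46 mm wide, wider than its stem) it stands 33 mm above the box top.
- strap_c: Loose slotted steel clamp strap, 36 x 100 x 16 mm, lying flat on the bench near the front side of the box. Origin at the centre of its underside.
- tee_bolt_b: Loose steel tee-bolt with its nut, 36 x 152 x 30 mm, lying on the bench along the left side of the box. Origin at the centre of its underside.
- cube: Loose steel block, 50 x 62 x 34 mm, lying on the bench by the right side of the box. Origin at the centre of its underside.
- nut_0: Loose steel hexagon nut, 30 x 34 x 24 mm, lying on the bench near the front side of the box. Origin at the centre of its underside.
- square_base: The square button with its 48 x 48 mm bezel. Origin at the centre of the bezel, on the box top.

How it is judged:
By the outcome, as a careful person would: the job done as asked, in the order asked, and still so for the second after the job is handed in, while the arm keeps its last pose, push and grip.
It also fails if it takes over 35 s, if anything falls off the work surface, if the arm or the gripper's body presses on something with over 40 N, if the wrist force passes 120 N, or if a joint passes its speed limit or range.

## Working session

There is one attempt and no reset: what is moved stays moved. The work goes in short steps, Python scripts to look and compute and a tool call to move; the robot and the scene stay as the last step left them, time stands still between calls to the robot, and variables do not carry over. Pictures are saved under pics/ and viewed, and the job is handed in when it is done.

Besides the shell and the picture viewer there is one more tool, called after "Emit:" as name(argument=value, ...), one argument or row to a line, values as JSON. apply_moves: Moves the arm, as the interface text tells. Its arguments: {"type":"object","properties":{"steps":{"type":"array"}},"required":["steps"]}

```bash
mkdir -p pics; ls; cat > h.py <<'E'
import numpy as np,cv2
from bench import telemetry, get_image, workorder, nets, arm
from scipy.spatial.transform import Rotation as R
def proj(p,P):
    Rm=R.from_quat(p['orientation']).as_matrix()
    c=(np.asarray(P,float)-np.array(p['origin']))@Rm
    return np.array([p['fx']*c[0]/c[2]+p['cx'],p['fy']*c[1]/c[2]+p['cy']])
def ray(p,u,z):
    Rm=R.from_quat(p['orientation']).as_matrix()
    d=Rm@np.array([(u[0]-p['cx'])/p['fx'],(u[1]-p['cy'])/p['fy'],1]);o=np.array(p['origin'])
    return o+d*(z-o[2])/d[2]
E
python3 - <<'E'
from h import *
print(telemetry.read_state())
for n in ['scene','side','wrist']:
    p=get_image(n); cv2.imwrite(f'pics/a_{n}.png',p['frame'])
    print(n,p['origin'],p['fx'])
    for l in ['control_box','rocker_far_end','round_button_top','square_button_top','stop_base','square_base']:
        for d in nets.pinpoint(p,l)[:2]: print(l,np.round(d['xyz'],1),round(d['confidence'],2),np.round(proj(p,d['xyz'])))
E
```

```text
pics
{'clock': 0.0, 'joints': array([ 2.58593436e-01,  3.85548356e-01,  6.58831949e-03, -5.41966844e-04,
       -1.19398188e+00, -2.58566323e-01]), 'joint_vel': array([ 0.00106429, -0.00056515,  0.00192608, -0.00144378, -0.00144824,
       -0.00015275]), 'joint_efforts': array([-9.55001960e-04, -3.92286408e+01,  1.88399577e+01,  4.18616563e+00,
       -4.72148502e-03,  8.27910434e-07]), 'position': array([6.24363614e+02, 2.15178494e-02, 2.14605515e+02]), 'ee_rot': array([ 8.64247387e-05,  9.99999389e-01, -3.08313952e-05, -1.10153378e-03]), 'contact_force': array([ 1.10628535, -0.28344505, -0.14416643]), 'wrist_torque': array([ 0.02798729,  0.05607583, -0.0114789 ]), 'gripper_width': 85.1668980633801}
scene [110.15001188 634.58818375 704.66346746] 561.8791820507751
control_box [549.1  97.8   1.9] 0.68 [284. 287.]
rocker_far_end [516.6 131.9 100.5] 0.79 [284. 264.]
round_button_top [608.4  64.9  98.9] 0.67 [264. 223.]
square_button_top [585.  148.9  98.3] 0.81 [244. 256.]
square_base [586.5 149.2  80.3] 0.91 [244. 264.]
side [444.37596865 765.45612162 569.16612625] 567.0275352270539
control_box [549.7  96.4  -2. ] 0.57 [296. 315.]
rocker_far_end [513.2 130.2 104.2] 0.81 [318. 274.]
round_button_top [610.8  71.6  96.1] 0.79 [258. 250.]
square_button_top [583.6 151.7  94.3] 0.59 [265. 285.]
stop_base [515.1  42.8  78.5] 0.88 [323. 254.]
square_base [586.7 153.5  80.9] 0.84 [263. 293.]
wrist [625.47642748 -78.69054601 374.8798752 ] 373.33936681797167
control_box [550.6  97.4   1.6] 0.94 [388. 285.]
rocker_far_end [514.5 131.2 101.8] 0.67 [447. 370.]
round_button_top [608.2  67.9  96.3] 0.56 [340. 301.]
square_button_top [586.9 150.7 101.7] 0.92 [363. 388.]
stop_base [516.1  40.1  79.4] 0.73 [448. 262.]
square_base [587.  150.1  78. ] 0.74 [360. 370.]
```

View pictures.

View pics/a_scene.png

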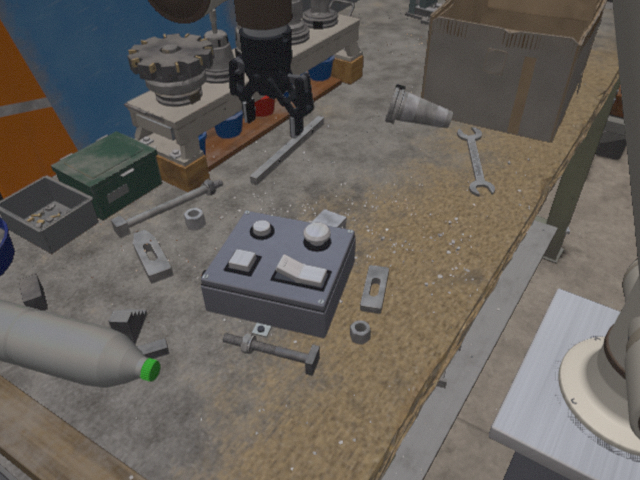

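View pics/a_wrist.png

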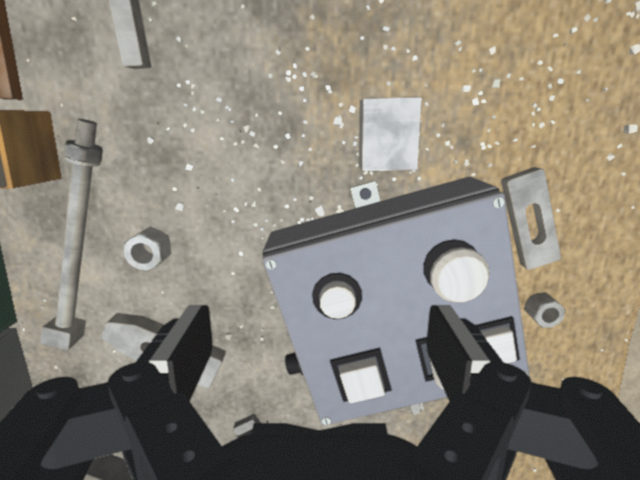

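View pics/a_side.png

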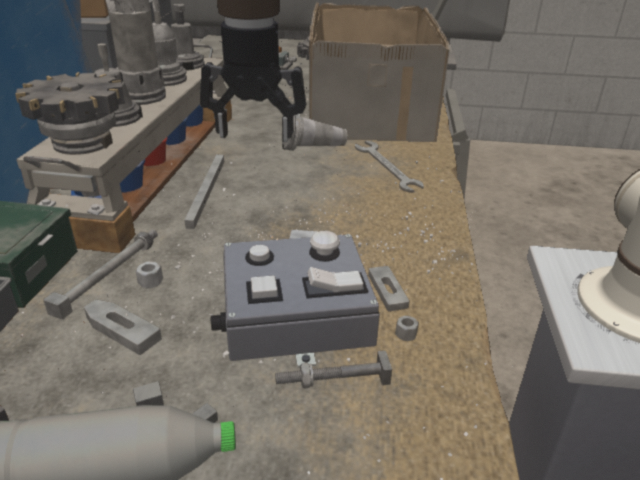

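```bash
python3 - <<'E'
from h import *
print(arm.nose_length)
from scipy.optimize import least_squares
box={'control_box':(0,0,0),'rocker_far_end':(-20,42.5,104),'round_button_top':(50,-42.5,96),'square_button_top':(50,42.5,96),'stop_base':(-50,-42.5,80),'square_base':(50,42.5,80)}
M=[]
for n in ['scene','side','wrist']:
    p=get_image(n)
    for l in box:
        for d in nets.pinpoint(p,l)[:1]:
            if d['confidence']>.4: M.append((n,l,np.array(d['xyz'])))
f=lambda q:np.concatenate([(np.array([q[0]+np.cos(q[2])*box[l][0]-np.sin(q[2])*box[l][1],q[1]+np.sin(q[2])*box[l][0]+np.cos(q[2])*box[l][1]])-x[:2]) for n,l,x in M])
s=least_squares(f,[550,97,.25],loss='soft_l1',f_scale=4);q=s.x;print(q,np.abs(s.fun).max(),np.sqrt(np.mean(s.fun**2)))
W=lambda b:np.array([q[0]+np.cos(q[2])*b[0]-np.sin(q[2])*b[1],q[1]+np.sin(q[2])*b[0]+np.cos(q[2])*b[1],b[2]])
for l in box: print(l,W(box[l]).round(1))
for n in ['scene','wrist']:
    p=get_image(n);im=cv2.resize(p['frame'],None,fx=1,fy=1).copy()
    for l in box:
        if l!='control_box': cv2.circle(im,tuple(int(v) for v in proj(p,W(box[l])).round()),2,(0,0,255),-1)
    cs=[proj(p,W((a,b,80))) for a,b in((105,95),(105,-95),(-105,-95),(-105,95))]
    cv2.polylines(im,[np.array(cs).round().astype(int)],True,(0,255,0),1)
    c=(200,200) if n=='scene' else (250,160)
    im=im[c[1]:c[1]+140,c[0]:c[0]+180] if n=='scene' else im[160:440,240:560]
    cv2.imwrite(f'pics/b_{n}.png',cv2.resize(im,None,fx=2 if n=='wrist' else 4,fy=2 if n=='wrist' else 4))
E
```

```text
22.0
[5.49785875e+02 9.61383006e+01 2.80482884e-01] 9.002599943567418 2.5393725823574127
control_box [549.8  96.1   0. ]
rocker_far_end [518.8 131.4 104. ]
round_button_top [609.6  69.1  96. ]
square_button_top [586.1 150.8  96. ]
stop_base [513.5  41.5  80. ]
square_base [586.1 150.8  80. ]
```

View pics/b_scene.png

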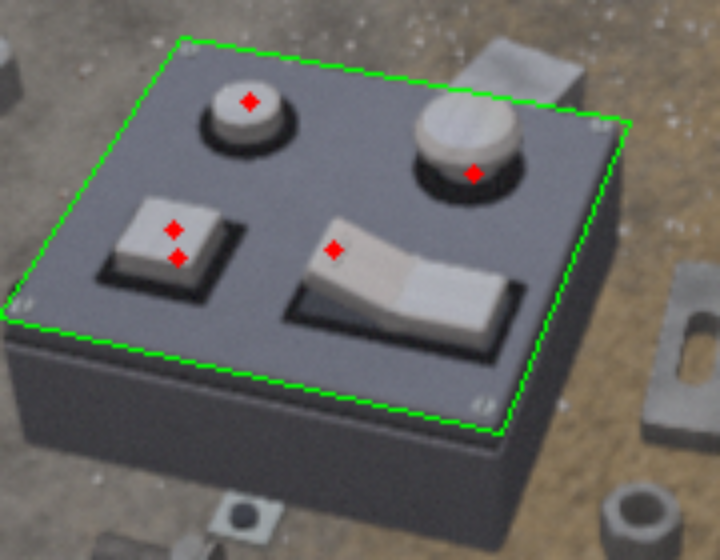

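View pics/b_wrist.png

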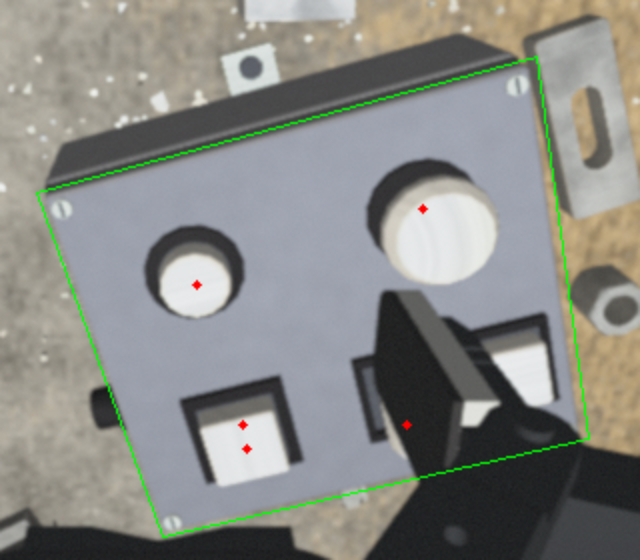

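Emit:
apply_moves(
  steps=[
    {"hand": 0,"xyz": [2,2.5,1],"delta_rot": [0,0,-0.05]},
    {"hand": 0,"xyz": [4,5,2],"delta_rot": [0,0,-0.1]},
    {"hand": 0,"xyz": [6,7.5,3],"delta_rot": [0,0,-0.15]},
    {"hand": 0,"xyz": [8,10,4],"delta_rot": [0,0,-0.2]},
    {"hand": 0,"xyz": [9.5,12,5],"delta_rot": [0,0,-0.25]},
    {"hand": 0,"xyz": [10.6,13.15,6],"delta_rot": [0,0,-0.28]},
    {"hand": 0,"xyz": [10.6,13.15,6.5],"delta_rot": [0,0,-0.28]},
    {"hand": 0,"xyz": [10.6,13.15,6.5],"delta_rot": [0,0,-0.28]},
    {"hand": 0,"xyz": [10.6,13.15,6.5],"delta_rot": [0,0,-0.28]},
    {"hand": 0,"xyz": [10.6,13.15,6.5],"delta_rot": [0,0,-0.28]},
  ],
)

```text
clock: 3.03
position: [520.0, 131.2, 151.3]
ee_rot: [-0.139, 0.99, 0.0, 0.001]
contact_force: [-0.6, -0.3, 0.0]
gripper_width: 0.0
```

```bash
python3 - <<'E'
from h import *
s=telemetry.read_state();print(s['clock'],s['position'],R.from_quat(s['ee_rot']).as_matrix().round(3),s['contact_force'],s['gripper_width'])
a=get_image('scene')['frame'][120:360,160:440];b=get_image('side')['frame'][120:360,180:460]
cv2.imwrite('pics/c.png',cv2.resize(np.vstack([np.hstack([a,b])]),(800,343)))
E
```

```text
3.0333 [519.99033142 131.16554404 151.27241581] [[-0.961 -0.275  0.001]
 [-0.275  0.961  0.   ]
 [-0.001 -0.    -1.   ]] [-0.64434513 -0.2748625   0.03093321] 0.022654401830542143
```

View pics/c.png

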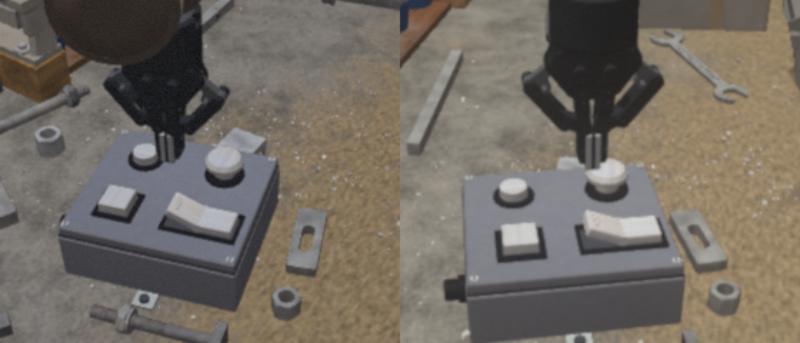

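```bash
python3 - <<'E'
from h import *
o=[]
for n in ['scene','side']:
    p=get_image(n);im=p['frame'].copy()
    for z,c in((151.3,(255,0,0)),(129.3,(0,0,255))):
        u=proj(p,[520,131.2,z]);print(n,u);cv2.circle(im,tuple(u.round().astype(int)),1,c,-1)
    u=u.round().astype(int);o.append(cv2.resize(im[u[1]-60:u[1]+60,u[0]-60:u[0]+60],(400,400)))
cv2.imwrite('pics/d.png',np.hstack(o)); print(telemetry.read_state()['position'])
E
```

```text
scene [280.8237216  238.78557868]
scene [281.66202782 249.61745161]
side [313.38355958 245.68430803]
side [313.18159444 259.15011809]
[519.56493335 131.0775893  151.02054831]
```

View pics/d.png

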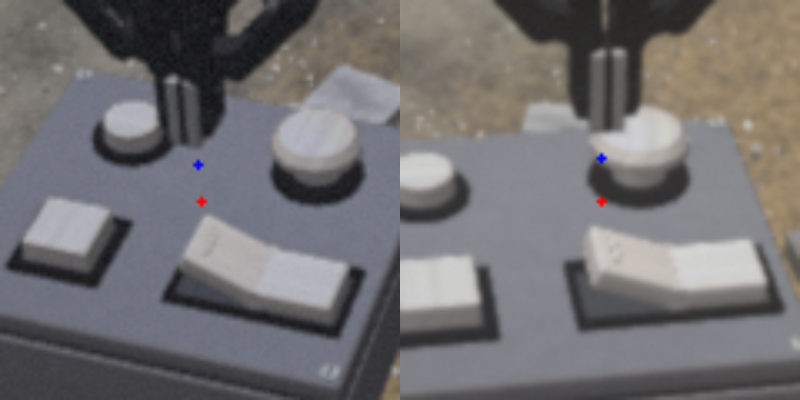

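```bash
python3 - <<'E'
from h import *
P={n:get_image(n) for n in ['scene','side']}
cv2.imwrite('pics/e.png',np.hstack([cv2.resize(P['scene']['frame'][190:270,240:320],(400,400),interpolation=2),cv2.resize(P['side']['frame'][200:280,276:356],(400,400),interpolation=2)]))
A=[];b=[]
for n,u in(('scene',(277,232)),('side',(316,238))):
    p=P[n];o=np.array(p['origin']);d=ray(p,u,0)-o;d/=np.linalg.norm(d);m=np.eye(3)-np.outer(d,d);A.append(m);b.append(m@o)
x=np.linalg.lstsq(np.vstack(A),np.hstack(b),rcond=None)[0];print(x,[proj(P[n],x) for n in P])
w=get_image('wrist');print(proj(w,[520,131,129]),proj(w,[519,131,104]));cv2.imwrite('pics/f.png',w['frame'])
E
```

```text
[515.85912226 143.72383759 173.46009513] [array([277.17389556, 233.02136254]), array([315.52890843, 236.93182678])]
[318.97393793 272.67596828] [320.64578141 256.16877504]
```

View pics/e.png

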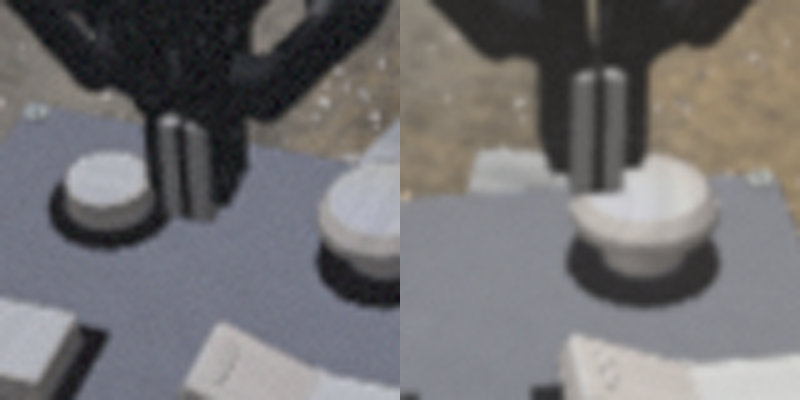

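View pics/f.png

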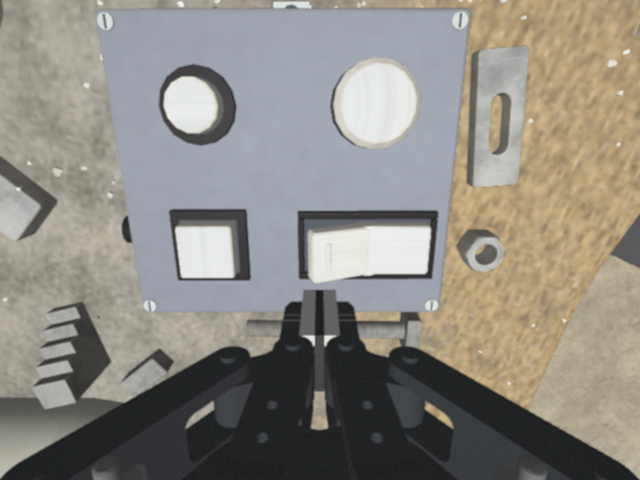

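```bash
python3 - <<'E'
from h import *
w=get_image('wrist');s=telemetry.read_state();T=R.from_quat(s['ee_rot'])
print(s['position'],w['origin'],T.inv().apply(np.array(w['origin'])-s['position']),(T.inv()*R.from_quat(w['orientation'])).as_matrix().round(2))
for dz in(22,10,0,-10,-22):
    print(dz,[proj(w,s['position']+T.apply([0,dy,dz])).round() for dy in(-11,11)])
q=(549.8,96.1,.2805);W=lambda b:np.array([q[0]+np.cos(q[2])*b[0]-np.sin(q[2])*b[1],q[1]+np.sin(q[2])*b[0]+np.cos(q[2])*b[1],b[2]])
im=w['frame'].copy()
for b in((-20,42.5,104),(50,42.5,96),(50,-42.5,96),(105,95,80),(105,-95,80),(-105,-95,80),(-105,95,80),(-50,42.5,84)):
    cv2.circle(im,tuple(proj(w,W(b)).round().astype(int)),3,(0,0,255),-1)
cv2.imwrite('pics/g.png',im)
print(telemetry.__dict__.keys() if hasattr(telemetry,'__dict__') else dir(telemetry), [k for k in dir(arm) if k[0]!='_'])
for n in ['scene','side','wrist']:
  p=get_image(n)
  for l in ['rocker_far_end']:
    for d in nets.pinpoint(p,l)[:1]: print(l,np.round(d['xyz'],1),round(d['confidence'],2))
E
```

```text
[519.1498273  131.31933361 150.81661453] [541.29430146  55.55302259 309.98256494] [  -0.41626224  -78.93000246 -159.16844169] [[ 1.   -0.   -0.  ]
 [ 0.    0.95  0.31]
 [ 0.   -0.31  0.95]]
22 [array([320., 254.]), array([320., 292.])]
10 [array([320., 262.]), array([320., 303.])]
0 [array([320., 271.]), array([320., 313.])]
-10 [array([320., 280.]), array([320., 324.])]
-22 [array([320., 292.]), array([320., 339.])]
dict_keys([]) ['IKError', 'nose_length']
rocker_far_end [408.3  17.5  -3.4] 0.72
rocker_far_end [512.3 131.6 102.6] 0.83
```

View pics/g.png

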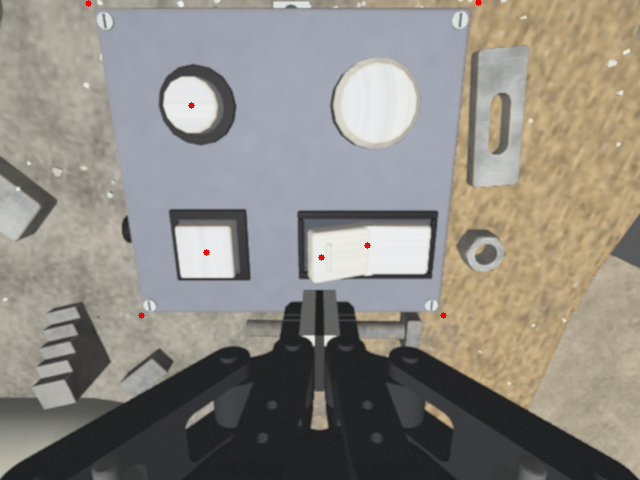

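Emit:
apply_moves(
  steps=[
    {"hand": 0,"xyz": [0,0,0.7],"delta_rot": [0,0,0]},
    {"hand": 0,"xyz": [0,0,1.4],"delta_rot": [0,0,0]},
    {"hand": 0,"xyz": [0,0,2.0],"delta_rot": [0,0,0]},
    {"hand": 0,"xyz": [0,0,2.5],"delta_rot": [0,0,0]},
    {"hand": 0,"xyz": [0,0,2.8],"delta_rot": [0,0,0]},
    {"hand": 0,"xyz": [0,0,2.8],"delta_rot": [0,0,0]},
  ],
)

```text
clock: 4.23
position: [518.4, 131.2, 121.5]
ee_rot: [-0.14, 0.99, -0.0, -0.001]
contact_force: [0.5, 0.0, -0.2]
gripper_width: 0.0
```

```bash
cat > look.py <<'E'
from h import *
import sys
s=telemetry.read_state();print(s['clock'],s['position'],s['contact_force'],s['wrist_torque'])
P=get_image('scene'),get_image('side')
cv2.imwrite(f'pics/{sys.argv[1]}.png',np.hstack([cv2.resize(P[0]['frame'][180:320,200:340],(400,400)),cv2.resize(P[1]['frame'][200:340,226:366],(400,400))]))
E
python3 look.py i
```

```text
4.2333 [518.38374601 131.24426789 121.53667479] [ 0.47855918  0.01616423 -0.22507524] [-0.00911063  0.02450988  0.03046339]
```

View pics/i.png

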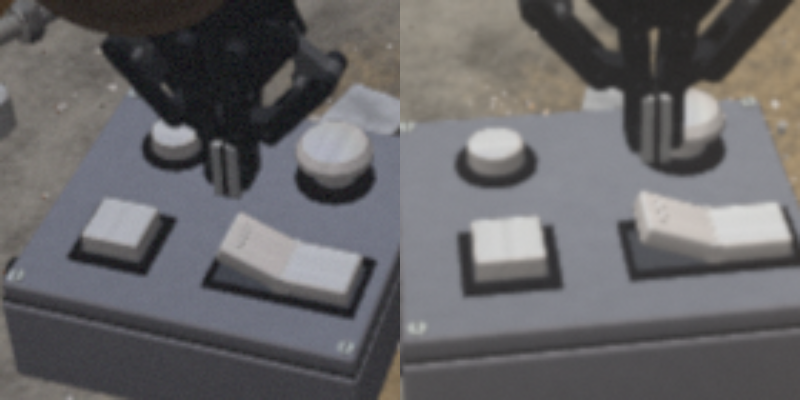

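Emit:
apply_moves(
  steps=[
    {"hand": 0,"xyz": [0,0,0.8],"delta_rot": [0,0,0]},
    {"hand": 0,"xyz": [0,0,1.6],"delta_rot": [0,0,0]},
    {"hand": 0,"xyz": [0,0,2.3],"delta_rot": [0,0,0]},
    {"hand": 0,"xyz": [0,0,2.8],"delta_rot": [0,0,0]},
    {"hand": 0,"xyz": [0,0,2.8],"delta_rot": [0,0,0]},
    {"hand": 0,"xyz": [0,0,2.8],"delta_rot": [0,0,0]},
  ],
)

```text
clock: 4.83
position: [518.8, 131.4, 94.2]
ee_rot: [-0.14, 0.99, -0.0, -0.0]
contact_force: [0.3, 0.6, -0.5]
gripper_width: -0.2
```

```bash
python3 look.py j
```

```text
4.8333 [518.81045546 131.37288131  94.19451904] [ 0.3180191   0.56077515 -0.48672708] [-0.00517724  0.00493763  0.02651955]
```

View pics/j.png

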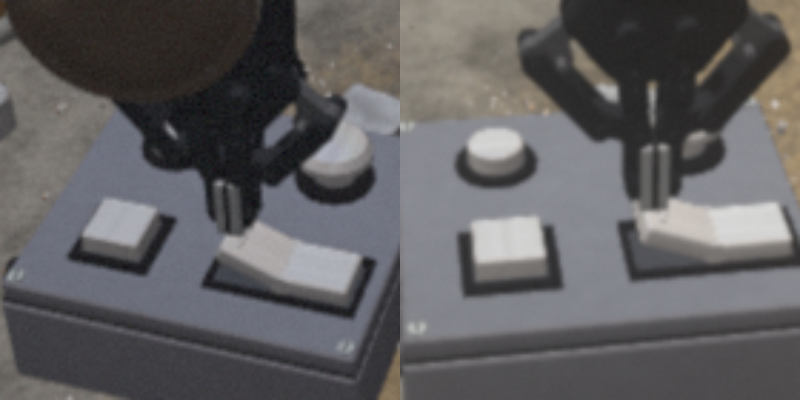

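Emit:
apply_moves(
  steps=[
    {"hand": 0,"xyz": [0,0,0.4],"delta_rot": [0,0,0]},
    {"hand": 0,"xyz": [0,0,0.8],"delta_rot": [0,0,0]},
    {"hand": 0,"xyz": [0,0,1.2],"delta_rot": [0,0,0]},
    {"hand": 0,"xyz": [0,0,1.5],"delta_rot": [0,0,0]},
    {"hand": 0,"xyz": [0,0,1.8],"delta_rot": [0,0,0]},
    {"hand": 0,"xyz": [0,0,1.8],"delta_rot": [0,0,0]},
  ],
)

```text
clock: 5.43
position: [519.3, 131.7, 77.4]
ee_rot: [-0.14, 0.99, -0.0, 0.0]
contact_force: [0.3, 0.4, 5.5]
gripper_width: -0.1
```

```bash
python3 look.py k
```

```text
5.4333 [519.31518484 131.74021082  77.37467211] [0.28223707 0.44460465 5.52769654] [ 0.0761181  -0.0683946   0.02407332]
```

View pics/k.png

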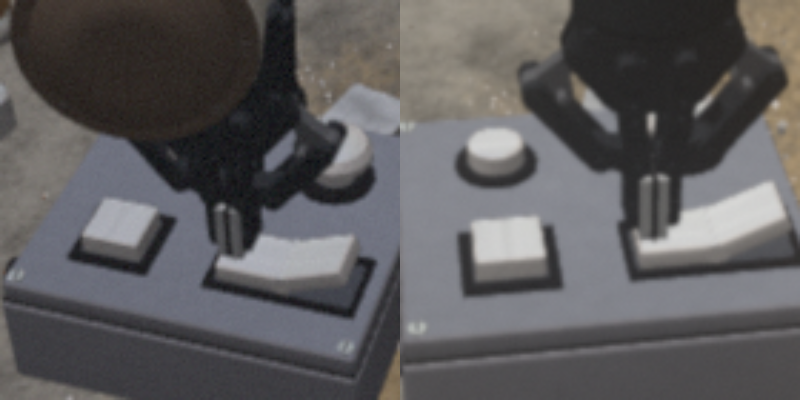

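Emit:
apply_moves(
  steps=[
    {"hand": 0,"xyz": [0,0,0.2],"delta_rot": [0,0,0]},
    {"hand": 0,"xyz": [0,0,0.4],"delta_rot": [0,0,0]},
    {"hand": 0,"xyz": [0,0,0.4],"delta_rot": [0,0,0]},
  ],
)

```text
clock: 5.78
position: [519.5, 131.7, 76.8]
ee_rot: [-0.141, 0.99, -0.0, 0.001]
contact_force: [-8.0, -0.7, 25.4]
gripper_width: 0.1
```

```bash
python3 look.py l
```

```text
5.7833 [519.49243222 131.71151061  76.77543212] [-7.9526196  -0.70804139 25.42899379] [-0.02620746  2.26318231 -0.00463896]
```

View pics/l.png

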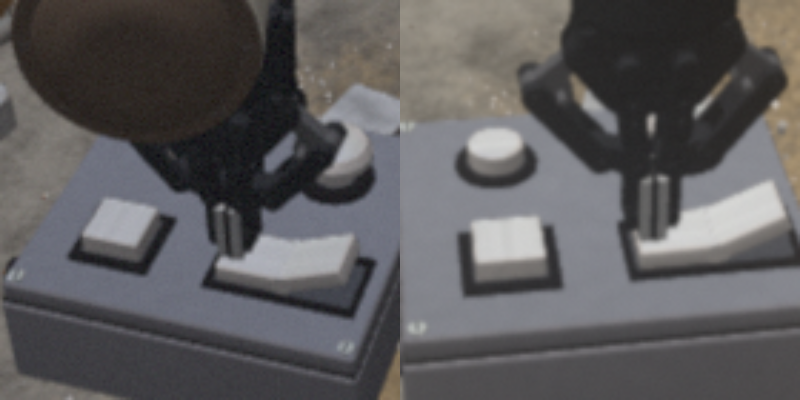

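Emit:
apply_moves(
  steps=[
    {"hand": 0,"xyz": [0,0,-1.5],"delta_rot": [0,0,0]},
    {"hand": 0,"xyz": [0,0,-4],"delta_rot": [0,0,0]},
    {"hand": 0,"xyz": [0,0,-6],"delta_rot": [0,0,0]},
    {"hand": 0,"xyz": [-1.5,-2,-6],"delta_rot": [0,0,0]},
    {"hand": 0,"xyz": [-3.5,-4,-6],"delta_rot": [0,0,0]},
    {"hand": 0,"xyz": [-5.5,-6.5,-6],"delta_rot": [0,0,0]},
    {"hand": 0,"xyz": [-7,-8.5,-6],"delta_rot": [0,0,0]},
    {"hand": 0,"xyz": [-7,-8.5,-5.5],"delta_rot": [0,0,0]},
    {"hand": 0,"xyz": [-7,-8.5,-4.5],"delta_rot": [0,0,0]},
    {"hand": 0,"xyz": [-7,-8.5,-3.5],"delta_rot": [0,0,0]},
    {"hand": 0,"xyz": [-7,-8.5,-3],"delta_rot": [0,0,0]},
    {"hand": 0,"xyz": [-7,-8.5,-3],"delta_rot": [0,0,0]},
  ],
)

```text
clock: 6.88
position: [607.4, 69.3, 100.3]
ee_rot: [-0.14, 0.99, -0.0, -0.003]
contact_force: [-0.1, 0.0, 0.3]
gripper_width: 0.5
```

```bash
python3 look.py m; python3 -c "
from h import *
w=get_image('wrist');cv2.imwrite('pics/mw.png',w['frame']);s=telemetry.read_state();print(proj(w,[609.6,69.1,96]))"
```

```text
6.8833 [607.41511946  69.34235202 100.30483641] [-0.07708755  0.04282337  0.26183458] [-0.00508538 -0.00629993 -0.03661715]
[319.42949675 284.78770952]
```

View pics/m.png

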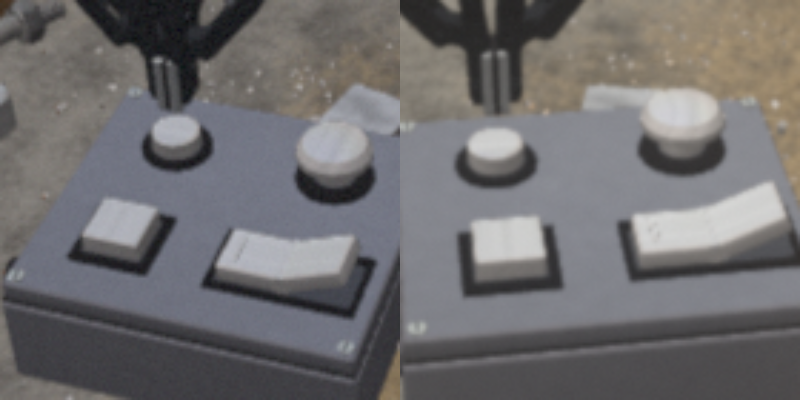

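View pics/mw.png

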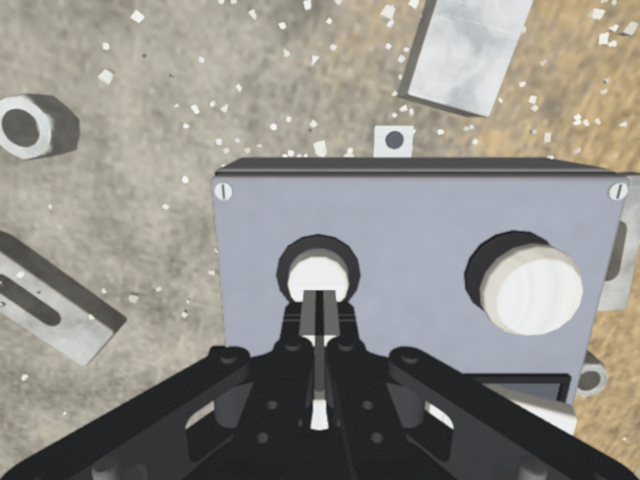

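Emit:
apply_moves(
  steps=[
    {"hand": 0,"xyz": [0,0,0.6],"delta_rot": [0,0,0]},
    {"hand": 0,"xyz": [0,0,1.2],"delta_rot": [0,0,0]},
    {"hand": 0,"xyz": [0,0,1.7],"delta_rot": [0,0,0]},
    {"hand": 0,"xyz": [0,0,2.1],"delta_rot": [0,0,0]},
    {"hand": 0,"xyz": [0,0,2.5],"delta_rot": [0,0,0]},
    {"hand": 0,"xyz": [0,0,2.8],"delta_rot": [0,0,0]},
    {"hand": 0,"xyz": [0,0,2.8],"delta_rot": [0,0,0]},
  ],
)

```text
clock: 7.62
position: [609.5, 69.1, 74.1]
ee_rot: [-0.14, 0.99, -0.0, -0.0]
contact_force: [-0.4, -0.7, 0.1]
gripper_width: 0.3
```

```bash
python3 look.py n
```

```text
7.6167 [609.54684171  69.13054842  74.07570361] [-0.38414496 -0.73211406  0.05903028] [ 0.07955999  0.0271894  -0.00318784]
```

View pics/n.png

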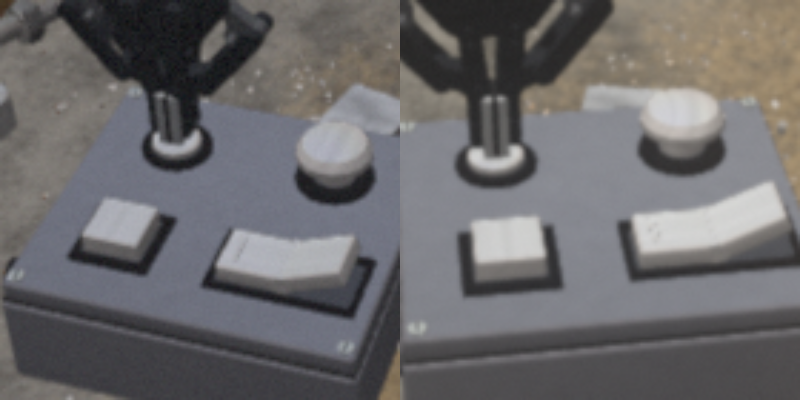

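Emit:
apply_moves(
  steps=[
    {"hand": 0,"xyz": [0,0,0.2],"delta_rot": [0,0,0]},
    {"hand": 0,"xyz": [0,0,0.4],"delta_rot": [0,0,0]},
    {"hand": 0,"xyz": [0,0,0.5],"delta_rot": [0,0,0]},
    {"hand": 0,"xyz": [0,0,0.5],"delta_rot": [0,0,0]},
  ],
)

```text
clock: 8.05
position: [610.3, 69.2, 70.5]
ee_rot: [-0.14, 0.99, -0.0, 0.001]
contact_force: [-0.4, 0.7, 4.2]
gripper_width: 0.1
```

Emit:
apply_moves(
  steps=[
    {"hand": 0,"xyz": [0,0,0.2],"delta_rot": [0,0,0]},
    {"hand": 0,"xyz": [0,0,0.4],"delta_rot": [0,0,0]},
    {"hand": 0,"xyz": [0,0,0.5],"delta_rot": [0,0,0]},
    {"hand": 0,"xyz": [0,0,0.5],"delta_rot": [0,0,0]},
  ],
)

```text
clock: 8.38
position: [610.5, 69.2, 70.3]
ee_rot: [-0.141, 0.99, -0.001, 0.001]
contact_force: [-9.9, 0.8, 24.8]
gripper_width: 0.2
```

Emit:
apply_moves(
  steps=[
    {"hand": 0,"xyz": [0,0,-1.5],"delta_rot": [0,0,0]},
    {"hand": 0,"xyz": [0,0,-3.5],"delta_rot": [0,0,0]},
    {"hand": 0,"xyz": [0,0,-5],"delta_rot": [0,0,0]},
    {"hand": 0,"xyz": [0,2.5,-5],"delta_rot": [0,0,0]},
    {"hand": 0,"xyz": [0,5,-5],"delta_rot": [0,0,0]},
    {"hand": 0,"xyz": [0,7.5,-5],"delta_rot": [0,0,0]},
    {"hand": 0,"xyz": [0,8.5,-5],"delta_rot": [0,0,0]},
    {"hand": 0,"xyz": [0,8.5,-4.5],"delta_rot": [0,0,0]},
    {"hand": 0,"xyz": [0,8.5,-4],"delta_rot": [0,0,0]},
    {"hand": 0,"xyz": [0,8.5,-3.5],"delta_rot": [0,0,0]},
    {"hand": 0,"xyz": [0,8.5,-3.5],"delta_rot": [0,0,0]},
  ],
)

```text
clock: 9.3
position: [585.4, 149.5, 97.8]
ee_rot: [-0.139, 0.99, -0.0, -0.002]
contact_force: [0.6, 0.1, 0.3]
gripper_width: 0.0
```

```bash
python3 look.py o; python3 -c "
from h import *
w=get_image('wrist');cv2.imwrite('pics/ow.png',w['frame'])"
```

```text
9.3 [585.40998145 149.47055779  97.7752386 ] [0.57915116 0.08443378 0.25151504] [-0.04657753 -0.01580129  0.01174704]
```

View pics/o.png

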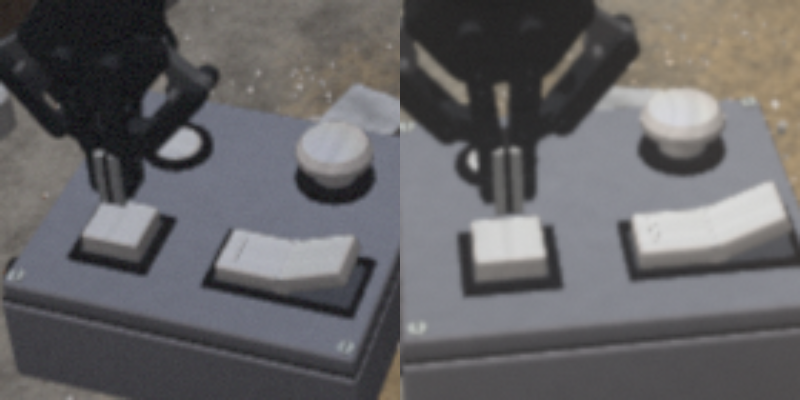

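View pics/ow.png

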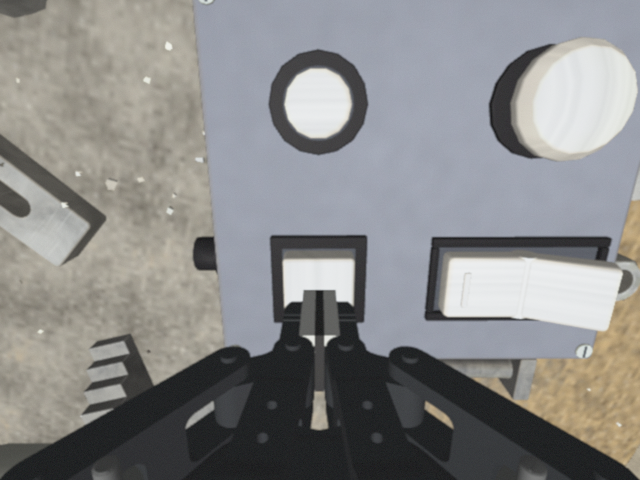

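Round is nearly flush with its bezel (fully in) and the rocker's far wing is level; the fingers are centred over the square cap. Press it.

Emit:
apply_moves(
  steps=[
    {"hand": 0,"xyz": [0,0,0.7],"delta_rot": [0,0,0]},
    {"hand": 0,"xyz": [0,0,1.4],"delta_rot": [0,0,0]},
    {"hand": 0,"xyz": [0,0,2.0],"delta_rot": [0,0,0]},
    {"hand": 0,"xyz": [0,0,2.5],"delta_rot": [0,0,0]},
    {"hand": 0,"xyz": [0,0,2.8],"delta_rot": [0,0,0]},
    {"hand": 0,"xyz": [0,0,2.8],"delta_rot": [0,0,0]},
  ],
)

```text
clock: 9.95
position: [586.2, 150.6, 72.5]
ee_rot: [-0.14, 0.99, -0.001, -0.0]
contact_force: [-2.0, -1.7, 6.2]
gripper_width: -0.3
```

Emit:
apply_moves(
  steps=[
    {"hand": 0,"xyz": [0,0,0.2],"delta_rot": [0,0,0]},
    {"hand": 0,"xyz": [0,0,0.3],"delta_rot": [0,0,0]},
    {"hand": 0,"xyz": [0,0,0.3],"delta_rot": [0,0,0]},
  ],
)

```text
clock: 10.2
position: [586.3, 150.6, 72.2]
ee_rot: [-0.14, 0.99, -0.001, 0.0]
contact_force: [-6.8, -1.7, 18.2]
gripper_width: -0.1
```

Emit:
apply_moves(
  steps=[
    {"hand": 0,"xyz": [0,0,0],"delta_rot": [0,0,0]},
    {"hand": 0,"xyz": [0,0,0],"delta_rot": [0,0,0]},
    {"hand": 0,"xyz": [0,0,0],"delta_rot": [0,0,0]},
    {"hand": 0,"xyz": [0,0,0],"delta_rot": [0,0,0]},
  ],
)

```text
clock: 10.53
position: [586.3, 150.6, 72.3]
ee_rot: [-0.14, 0.99, -0.001, 0.0]
contact_force: [-6.4, -1.7, 18.0]
gripper_width: -0.1
```

```bash
python3 look.py p
```

```text
10.5333 [586.32378973 150.59781066  72.273499  ] [-6.4028141  -1.65141985 17.97292473] [-4.38053733e-01  2.07068449e+00  1.57863841e-03]
```

View pics/p.png

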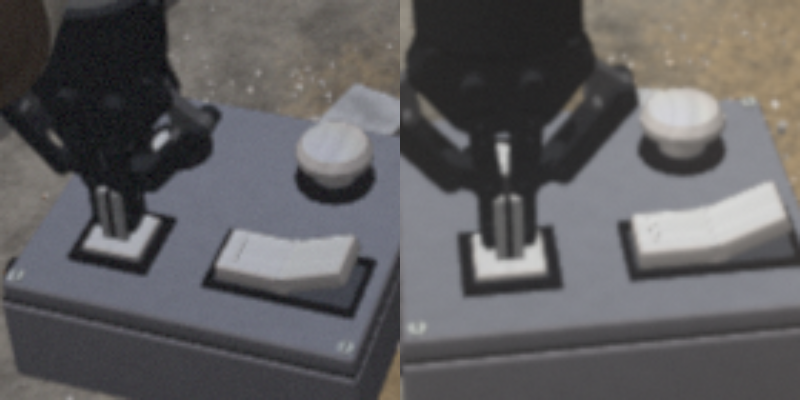

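The square cap is held down, the rocker is on, and the stop button is untouched, so I'm handing in.

```bash
python3 -c "
from h import *
print(workorder.job_done());s=telemetry.read_state();print(s['clock'],s['position'],s['contact_force'])"
```

```text
the job is handed in; nothing more can be done
None
the job is handed in; nothing more can be done
```

The job is handed in, with the arm still holding the square button down. I worked with the shut fingertips in the order asked:

1. **Rocker:** I pressed the far end down to a hard stop, reaching about 25 N. Pictures taken after I lifted off show the far wing level.
2. **Round button:** I pushed it in to a hard stop, also about 25 N. Lifted off, it stayed in, nearly flush with its bezel.
3. **Square button:** I pressed it down to its stop and kept a steady push of about 18 N. At the last reading the clock stood at 10.5 s.

**Other parts:** the pictures show nothing touching the stop button. I didn't check the loose parts one by one, but nothing was gripped and the arm stayed above the box.

**One disagreement:** the fingertips did not sit 22 mm ahead of the TCP as stated. The cameras put them about 22 mm behind it. The heights where the three parts bottomed (TCP at 76.8, 70.3 and 72.3 mm) fit about 16 mm behind, and at that offset all three match the heights given for fully down. I judged each press by force, contact height and pictures rather than by the stated nose length.

**Not checked:** the state could not be read after handing in, so the last second is unconfirmed.

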